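Raise the card cutter's blade arm and set the board for the cut

TASK

Get the card cutter ready for its next cut: gently push the blade arm up by its red handle until the counterweight takes over and the arm stays raised on its own, then push the blue foamboard flush against the back fence and along it, under the raised blade, until its right edge sits flush against the side stop. Do it all by pushing with the fingers: do not grip the handle, lift the board, touch the blade or shift the side stop. Leave the figures and the other things on the bench as they are.

Things in the scene. Friction and masses are not known exactly. Their poses are not given: they have to be found in the camera images.
- cutter: Bench card cutter fixed to the table: green frame, white bed 265 mm (x) by 360 mm (y), its flat top 55 mm up. Origin on the table, 140 mm from the bed's near edge, 145 mm from its right, 215 mm from its left edge. x runs from handle end to fence and hinge, y left, z up. Blade arm and side stop are at the right. Clear guard 126 mm right of origin, 16 to 40 mm above the bed: the board passes under.
- blade_arm (a joint): Turn of the grey blade arm about its far hinge, rad: 0 = down (level, its start), 1.0 = upper stop. A dark steel counterweight disc stands above and behind the hinge. Balance point about 0.6: below it the arm falls shut if let go; beyond it the weight carries it up to 1.0 in 1 to 3 s and it stays. About 3 N upward at the handle starts it, then less; speed adds 1 N per 0.15 m/s.
- handle (a point): Red handle on the free end of the blade arm, out to its right: level bar, 28 mm diameter, 110 mm long, along the cutter's y. Origin mid-axis, 100 mm above the table when down, nothing beneath or in front of it; 340 mm from the hinge axis towards the operator. Rises along a circle about the hinge, whose axis runs along the cutter's y, 145 mm ahead of its origin, 78 mm up.
- blade_edge (a point): Middle of the lower edge of the steel blade, 220 mm long, on the left face of the blade arm; its near end is 93 mm from the handle's axis. Not to be touched. While the arm is down it bars the way of the board to the side stop.
- foamboard: Blue-faced foamboard with dark edges, loose and flat on the bed: 170 mm (x) by 180 mm (y) by 10 mm thick, 60 to 130 g. Origin at the centre of its underside; x points roughly at the back fence, y left. It starts 15 to 60 mm short of the fence, slightly askew, left of the blade.
- board_far_left (a point): Corner of the foamboard's underside, far from the operator, left.
- board_far_right (a point): Corner of the foamboard's underside, far, right.
- board_near_right (a point): Corner of the foamboard's underside, near the operator, right.
- fence (a point): Point on the straight working face (it faces the operator) of the back fence, at bed height: aluminium bar along the cutter's y at the far end of the bed, 15 mm high. Fixed; axes as the cutter's.
- stop_face (a point): Point on the working face (it faces left) of the side stop, at bed height: aluminium angle bar 175 mm long along the cutter's x, its face upright and its top 13 mm above the bed, beyond the right edge of the bed. Axes as the cutter's. The board's right edge must end against it, overhanging the bed by 20 to 55 mm.
- side_stop (a joint): Setting of the side stop on its rods, m: 0 = face 22 mm beyond the right edge of the bed, growing to the right. Clamped: it slips only under more than 45 N. Not to be shifted.
- bay_horse: Brown toy horse with rider, 130 mm long, 35 mm wide, 133 mm high, loose bystander, standing on the table. Origin under its middle.
- grey_horse: Grey toy horse with rider, same size, loose bystander, standing on the table. Origin under its middle.
- white_horse: White toy horse with rider lying on its side, 130 by 130 mm, 40 mm high, loose bystander on the table. Origin under its middle.
- glue: White glue bottle with orange nozzle, 56 mm diameter, 155 mm high, loose bystander. Origin at the centre of its underside.
- wire_spool: White and steel wire spool standing on end, 52 mm diameter, 40 mm high, loose bystander. Origin at the centre of its underside.
- tape_measure: Steel tape measure, 58 by 30 by 40 mm high, loose bystander standing on the near left corner of the cutter's bed. Origin at the centre of its underside.
Things that resemble listed ones, but are neither listed nor needed, are in the scene too. Of the things like the foamboard, leave any that is white; of the rest the larger one is meant.

How it is judged:
By the outcome, as a careful person would: the job done as asked, in the order asked, and still so for the second after the job is handed in, with the robot touching nothing.
It also fails if it takes over 64 s, if anything falls off the work surface, if the arm or the gripper's body presses on something with over 40 N, if the wrist force passes 120 N, or if a joint passes its speed limit or range.

ROBOT

A 7-joint arm with a two-finger parallel gripper is mounted at the origin on the work surface. World frame = base frame: x ahead of the robot, y to its left, z up, the work surface at z = 0. Lengths are in mm, angles in rad, forces in N, time in s.
With the tool pointing down it reaches from about 425 to 950 mm from the base axis. Payload 4.7 kg.
Tool frame: the origin (TCP) lies midway between the tips of the shut fingers; the grasp point (between the pads) lies 19 mm behind it; z points along the fingers, y is the direction in which the jaws open and shut (so a half turn about z gives the same grasp; the last joint's range is limited). The gripper opens to 85 mm and grips with 20 to 120 N. Pads are 22 mm wide; open, the fingers measure 114 mm over their backs; the gripper's body (76 mm by 85 mm) begins 54 mm behind the grasp point. The pads swing forward as they close: fully open they stand 13 mm farther back than shut.
Start: joints at [-1.169, 0.469, -0.049, 1.532, 0.024, 1.141, -0.082], TCP at [281.842, 613.363, 231.335] pointing down, gripper open.
Joint ranges: [-2.59, 2.59], [-0.33, 1.99], [-1.39, 1.29], [0.1, 2.45], [-1.04, 4.18], [0.21, 1.99], [-2.66, 2.66]. Speed limits (rad/s): [2.57, 2.57, 3.14, 3.14, 3.14, 3.14, 3.14].

INTERFACE

Orientations are given as [roll, pitch, yaw] about the fixed x, y, z axes, in that order (R = Rz(yaw) Ry(pitch) Rx(roll)).
In Python, from plant import robot gives the robot as it stands. Calls block until the motion is done:
- robot.goto(position, orientation): joint-space move of the TCP to a pose.
- robot.line_to(position, speed=150, frame=None, guard=None): straight line of the TCP; frame=None keeps the orientation; speed is the mean speed in mm/s. With guard (N) it stops when the force on the tool has changed by that much, and returns True; else False.
- robot.move_joints(angles): joint-space move.
- robot.let_go() and robot.gripper_close(grip_force=None): open the fingers fully, or close them until they stop; grip_force is the grip in N (None keeps the last).
- robot.sleep(seconds).
- robot.inverse_kinematics(position, orientation): joint angles nearest the present ones, or None.
- robot.read_state(): the state.
- robot.read_camera(name): name is "scene" or "top" or "wrist"; returns a dict with "img" (400x640x3 uint8, red, green, blue), "range_z" (400x640 float32, mm along the optical axis (not along the pixel's ray), 0 where there is no reading), "intrinsics" (3x3 intrinsics, pixels), "R" (3x3) and "t" (3): a world point X has camera coordinates R X + t. Camera axes: x right, y down, z forward; pixel columns grow to the right and rows downward; lengths in mm; the calibration is good to about 2 mm. A picture is of the moment at which its call begins.
A pose or a line that the arm cannot do raises robot.PlanningError and nothing moves.
- robot.finish_job(): hands the job in, once; it reports no verdict.
The state is a dict: "time": time; "joints": joint angles; "joint_velocities": joint speeds; "tau": joint torques, N m; "tool_pos": TCP position; "tool_rot": TCP orientation; "wrist_force": force on the tool from outside, world axes, zero at the start; "moment": the same for the moment, N m; "width": opening from 0.0 (shut) to 1.0 (fully open).
Only numpy, scipy, OpenCV 4.12 (cv2) and the standard library are available. Lean on these libraries where they do the work, as an engineer would, in place of code of your own. Each camera call takes 0.05 s, during which the arm holds its last target.

## Working session

There is one attempt and no reset: what is moved stays moved. The work goes in short steps, each a Python script; the robot and the scene stay as the last script left them, time stands still between calls to the robot, and variables do not carry over. Pictures are saved under pics/ and viewed, and the job is handed in when it is done.

```bash
ls; mkdir -p pics
cat > h.py <<'E'
from plant import robot
import numpy as np, cv2
def cam(n,save=None):
    c=robot.read_camera(n)
    if save: cv2.imwrite('pics/'+save,c['img'][:,:,::-1])
    np.savez('/tmp/%s.npz'%(save or n),**c)
    return c
def toplane(c,uv,z):
    uv=np.atleast_2d(uv).astype(float)
    d=np.c_[uv,np.ones(len(uv))]@np.linalg.inv(c['intrinsics']).T@c['R']
    o=-c['R'].T@c['t']
    return o+d*((z-o[2])/d[:,2])[:,None]
def pts(c):
    h,w=c['range_z'].shape
    u,v=np.meshgrid(np.arange(w),np.arange(h))
    d=np.stack([u,v,np.ones_like(u)],-1)@np.linalg.inv(c['intrinsics']).T
    return (d*c['range_z'][...,None]-c['t'])@c['R']
def proj(c,X):
    p=(np.atleast_2d(X)@c['R'].T+c['t'])@c['intrinsics'].T
    return p[:,:2]/p[:,2:]
E
python3 - <<'E'
from h import *
for n in ['scene','top','wrist']:
    c=cam(n,n+'0.png'); print(n,-c['R'].T@c['t'])
s=robot.read_state();print(s['time'],s['tool_pos'],s['tool_rot'],s['wrist_force'])
E
```

```text
pics
scene [1449.84095428 -332.27287734 1356.66800661]
top [ 334.07209403  -11.81787367 1294.90527835]
wrist [212.18555577 644.74120171 372.92023116]
0.15 [281.64971694 612.94270669 230.49693597] [-3.14008073e+00  2.30431298e-05  2.71086146e+00] [ 0.42092711 -0.31497869 -0.01854557]
```

View pics/scene0.png

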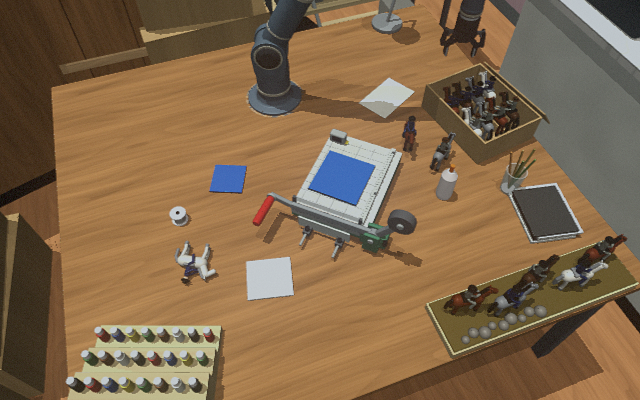

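View pics/top0.png

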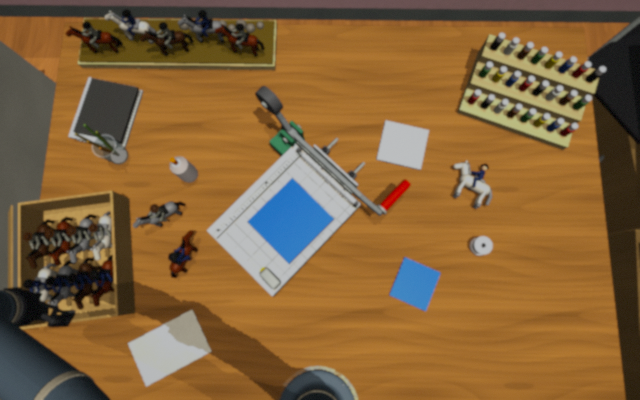

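View pics/wrist0.png

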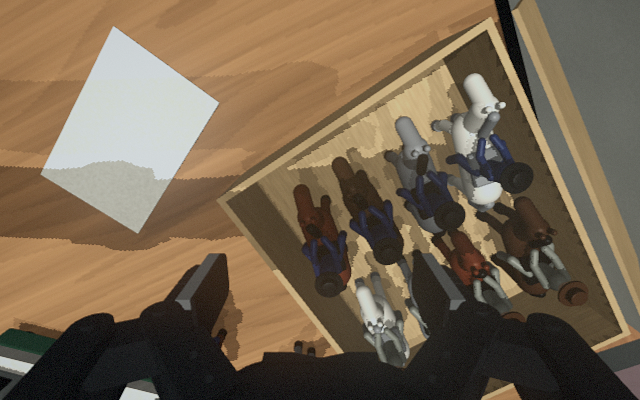

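Run:
```python
import numpy as np,cv2
a=cv2.imread('pics/top0.png')[70:320,190:430]; cv2.imwrite('pics/topz.png',cv2.resize(a,None,fx=2.4,fy=2.4,interpolation=2) if 0 else cv2.resize(a,(576,600),interpolation=cv2.INTER_CUBIC))
a=cv2.imread('pics/scene0.png')[120:270,240:430]; cv2.imwrite('pics/scenez.png',cv2.resize(a,(760,600),interpolation=cv2.INTER_CUBIC))
from h import *
for n in ['top','scene']:
    c=dict(np.load('/tmp/%s0.png.npz'%n)); hsv=cv2.cvtColor(c['img'],cv2.COLOR_RGB2HSV)
    m=cv2.inRange(hsv,(100,120,60),(125,255,255))
    P=pts(c)
    for k in cv2.findContours(m,0,cv2.CHAIN_APPROX_NONE)[0]:
        if cv2.contourArea(k)<300: continue
        q=cv2.approxPolyDP(k,0.05*cv2.arcLength(k,True),True)[:,0]
        X=toplane(c,q,65); print(n,cv2.contourArea(k),q.tolist(),X[:,:2].round(0).tolist())
        mm=np.zeros_like(m); cv2.drawContours(mm,[k],-1,1,-1); print('z',np.median(P[mm>0][:,2]))
    r=cv2.inRange(hsv,(0,190,100),(6,255,255))|cv2.inRange(hsv,(174,190,100),(180,255,255))
    for k in cv2.findContours(r,0,1)[0]:
        if cv2.contourArea(k)<60: continue
        mm=np.zeros_like(m); cv2.drawContours(mm,[k],-1,1,-1)
        p=P[mm>0]; print('red',cv2.minAreaRect(k),np.median(p,0), [toplane(c,[cv2.minAreaRect(k)[0]],100).round(1)],toplane(c,cv2.boxPoints(cv2.minAreaRect(k)),100).round(0).tolist())
```

```text
top 1460.5 [[405, 258], [390, 294], [425, 309], [439, 273]] [[413.0, -238.0], [314.0, -195.0], [276.0, -290.0], [373.0, -331.0]]
z 5.588882007342799
top 3538.5 [[292, 179], [249, 220], [288, 262], [332, 219]] [[635.0, 82.0], [514.0, 200.0], [397.0, 87.0], [520.0, -35.0]]
z 64.0140662729558
red ((394.9643859863281, 194.03834533691406), (8.89820671081543, 34.12724304199219), 42.87889862060547) [ 582.96950651 -205.09006237  110.49655325] [array([[ 586.9, -208.1,  100. ]])] [[560.0, -167.0, 100.0], [632.0, -232.0, 100.0], [614.0, -250.0, 100.0], [543.0, -184.0, 100.0]]
scene 783.0 [[216, 165], [210, 190], [240, 192], [245, 166]] [[328.0, -304.0], [426.0, -346.0], [468.0, -255.0], [366.0, -211.0]]
z 6.26195556191428
scene 2040.5 [[329, 151], [309, 188], [355, 204], [374, 165]] [[401.0, 82.0], [530.0, -37.0], [641.0, 81.0], [513.0, 204.0]]
z 64.74903594739341
```

View pics/topz.png

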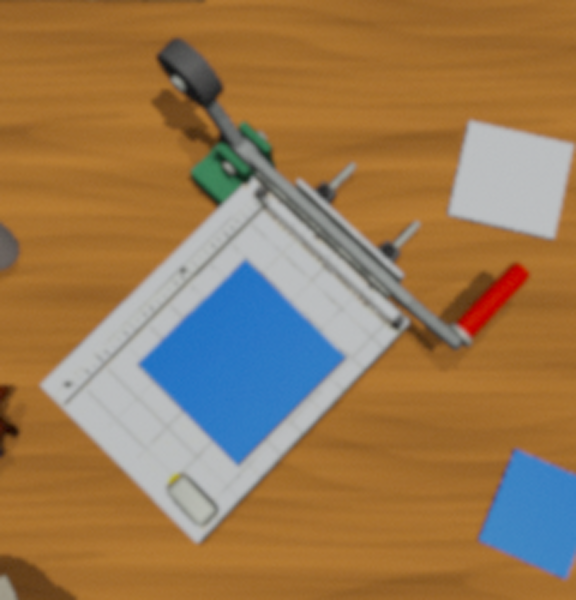

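View pics/scenez.png

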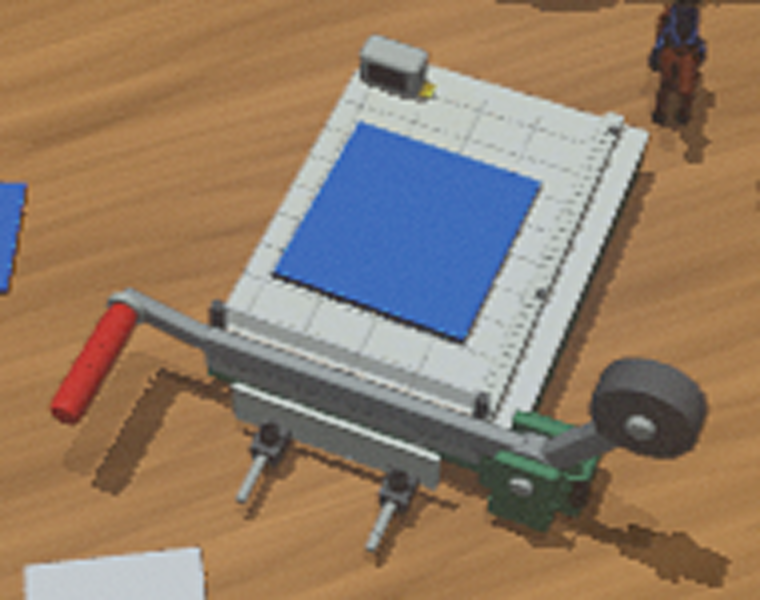

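Run:
```python
from h import *
from scipy.spatial.transform import Rotation as Ro
c=dict(np.load('/tmp/top0.png.npz'))
z=np.array([[40,385],[200,543],[405,320],[255,180]])/2.4+[190,70]
X=toplane(c,z,55)[:,:2]; print(X.round(0), np.linalg.norm(np.diff(X,axis=0),axis=1))
# edge directions
d=X[0]-X[1]; print(np.degrees(np.arctan2(d[1],d[0]))); d=X[1]-X[2]; print(np.degrees(np.arctan2(d[1],d[0])))
w=dict(np.load('/tmp/wrist0.png.npz')); s=robot.read_state()
Rt=Ro.from_euler('xyz',s['tool_rot']).as_matrix()
print('cam in tool',Rt.T@(-w['R'].T@w['t']-s['tool_pos'])); print('cam axes in tool',(Rt.T@w['R'].T).round(3)); print(w['intrinsics'])
```

```text
[[ 484.  321.]
 [ 304.  125.]
 [ 568. -111.]
 [ 740.   73.]] [266.21672423 354.4363028  252.34382751]
47.44232536277558
138.18224487483667
cam in tool [  76.39306579   -0.32503439 -142.42472692]
cam axes in tool [[-0.001 -0.954 -0.299]
 [ 1.    -0.001 -0.   ]
 [-0.    -0.299  0.954]]
[[316.05682255   0.         319.91686778]
 [  0.         316.05682255 196.65973275]
 [  0.           0.           1.        ]]
```

```bash
cat >> h.py <<'E'
YAW=np.radians(47.8); O=np.array([557.,85.,0])
def setc(o,yaw):
    global O,YAW; O=np.array([o[0],o[1],0.]); YAW=yaw
def Rc(): return np.array([[np.cos(YAW),-np.sin(YAW),0],[np.sin(YAW),np.cos(YAW),0],[0,0,1]])
def W(p): return O+Rc()@np.array(p,float)
def C(X): return (np.atleast_2d(X)-O)@Rc()
E
python3 - <<'E'
from h import *
robot.goto(list(W([-40,-40,385])),[np.pi,0,YAW])
c=cam('wrist','w1.png'); s=robot.read_state(); print(s['time'],s['tool_pos'],s['tool_rot'],s['joints'])
cv2.imwrite('pics/w1b.png',cv2.resize(c['img'][:,:,::-1],(800,500),interpolation=cv2.INTER_CUBIC))
E
```

```text
2.5667 [559.77549704  29.91256462 384.564631  ] [-3.14104279e+00  5.07729816e-04  8.36632304e-01] [-0.63606099  0.19495021  0.61565647  1.61182142 -0.11438205  1.37196885
 -0.74078385]
```

View pics/w1b.png

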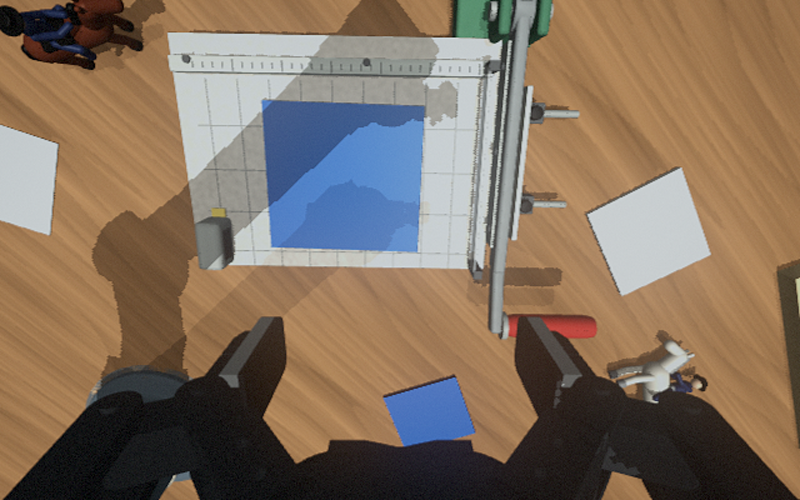

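Run:
```python
from h import *
a=cv2.imread('pics/w1.png')
cv2.imwrite('pics/w1c.png',cv2.resize(a[15:135,120:330],(800,457),interpolation=cv2.INTER_CUBIC))
cv2.imwrite('pics/w1d.png',cv2.resize(a[10:230,330:480],(409,600),interpolation=cv2.INTER_CUBIC))
c=dict(np.load('/tmp/w1.png.npz')); P=pts(c)
Q=((P-O)@Rc())
hsv=cv2.cvtColor(c['img'],cv2.COLOR_RGB2HSV)
m=cv2.inRange(hsv,(100,120,60),(125,255,255))
for k in cv2.findContours(m,0,cv2.CHAIN_APPROX_NONE)[0]:
    if cv2.contourArea(k)<5000: continue
    k=k[:,0]; X=C(toplane(c,k,65)); 
    box=cv2.minAreaRect(X[:,:2].astype(np.float32)); print(box, cv2.boxPoints(box))
# z profile along columns u=200,260,320 rows 20..80
for u in (190,260,320): print(u,[(v,Q[v,u].round(0).tolist()) for v in range(36,70,3)])
for v in (90,130,170): print(v,[(u,Q[v,u].round(0).tolist()) for u in range(360,432,4)])
```

```text
((-26.870807647705078, 27.306015014648438), (178.30763244628906, 168.68841552734375), 88.04399108886719) [[-114.20888   -58.917   ]
 [  54.38124   -64.674706]
 [  60.467262  113.52903 ]
 [-108.122856  119.286736]]
190 [(36, [117.0, 138.0, 52.0]), (39, [113.0, 137.0, 55.0]), (42, [109.0, 138.0, 54.0]), (45, [103.0, 133.0, 69.0]), (48, [100.0, 133.0, 70.0]), (51, [96.0, 134.0, 70.0]), (54, [93.0, 135.0, 69.0]), (57, [89.0, 135.0, 69.0]), (60, [87.0, 141.0, 55.0]), (63, [83.0, 141.0, 54.0]), (66, [79.0, 142.0, 55.0]), (69, [75.0, 142.0, 55.0])]
260 [(36, [117.0, 43.0, 55.0]), (39, [113.0, 43.0, 53.0]), (42, [109.0, 43.0, 54.0]), (45, [106.0, 43.0, 56.0]), (48, [100.0, 41.0, 69.0]), (51, [96.0, 41.0, 70.0]), (54, [93.0, 41.0, 70.0]), (57, [89.0, 42.0, 69.0]), (60, [87.0, 44.0, 54.0]), (63, [83.0, 44.0, 56.0]), (66, [79.0, 45.0, 54.0]), (69, [75.0, 45.0, 56.0])]
320 [(36, [117.0, -38.0, 54.0]), (39, [114.0, -38.0, 52.0]), (42, [109.0, -38.0, 55.0]), (45, [106.0, -38.0, 55.0]), (48, [100.0, -38.0, 69.0]), (51, [96.0, -38.0, 69.0]), (54, [93.0, -39.0, 70.0]), (57, [89.0, -39.0, 70.0]), (60,
[... 1000 characters left out ...]
, 96.0]), (412, [-8.0, -174.0, 53.0]), (416, [-6.0, -176.0, 69.0]), (420, [-13.0, -203.0, -0.0]), (424, [-13.0, -209.0, 0.0]), (428, [-13.0, -215.0, 1.0])]
170 [(360, [-68.0, -100.0, 55.0]), (364, [-68.0, -106.0, 54.0]), (368, [-68.0, -112.0, 55.0]), (372, [-68.0, -118.0, 55.0]), (376, [-68.0, -124.0, 55.0]), (380, [-61.0, -124.0, 86.0]), (384, [-67.0, -136.0, 56.0]), (388, [-68.0, -142.0, 56.0]), (392, [-64.0, -145.0, 71.0]), (396, [-62.0, -148.0, 83.0]), (400, [-58.0, -150.0, 97.0]), (404, [-59.0, -156.0, 96.0]), (408, [-68.0, -173.0, 55.0]), (412, [-65.0, -175.0, 67.0]), (416, [-72.0, -191.0, 36.0]), (420, [-72.0, -197.0, 37.0]), (424, [-72.0, -204.0, 34.0]), (428, [-80.0, -223.0, -0.0])]
```

View pics/w1c.png

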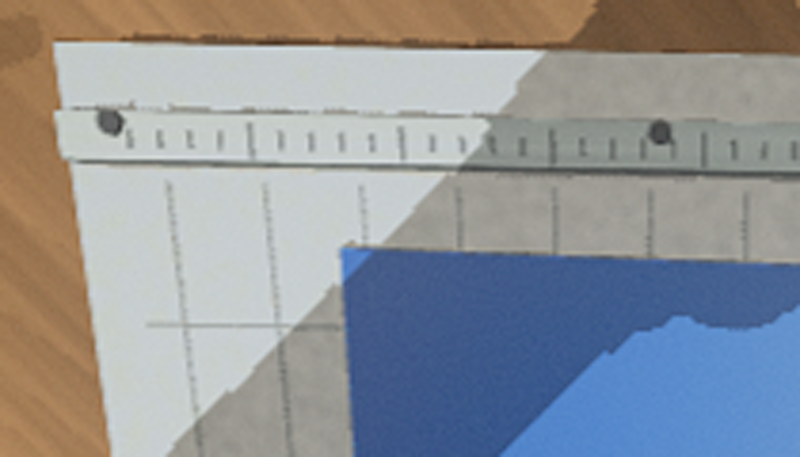

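View pics/w1d.png

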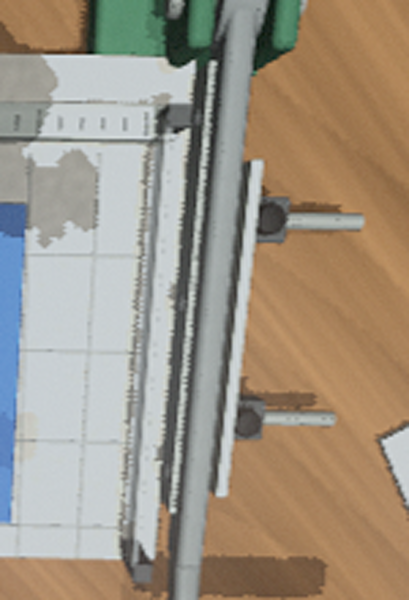

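Run:
```python
from h import *
c=dict(np.load('/tmp/w1.png.npz')); P=pts(c); Q=((P-O)@Rc()); X,Y,Z=Q[...,0],Q[...,1],Q[...,2]
def fit(name,mask,axis,fn,lo,hi):
    # axis 0: per column, extreme of X vs Y ; axis1: per row extreme of Y vs X
    a=[];b=[]
    for i in range(mask.shape[1-axis]):
        sl=(slice(None),i) if axis==0 else (i,slice(None))
        m=mask[sl]
        if m.sum()<2: continue
        v=(X if axis==0 else Y)[sl][m]; o=(Y if axis==0 else X)[sl][m]
        j=fn(v); a.append(o[j]);b.append(v[j])
    a=np.array(a);b=np.array(b); k=(a>lo)&(a<hi); a=a[k];b=b[k]
    for _ in range(4):
        p=np.polyfit(a,b,1); r=abs(np.polyval(p,a)-b); k=r<max(1.5,2*r.std()); a=a[k];b=b[k]
    print(name,len(a),'slope',p[0].round(4),'at0',p[1].round(2),'res',r.std().round(2))
bed=(abs(Z-55)<4)
fit('near',bed&(X<-100)&(X>-160),0,np.argmin,-50,100)
fit('far',bed&(X>105)&(X<135),0,np.argmax,-50,200)
fit('left',bed&(Y>180)&(Y<240),1,np.argmax,-60,110)
fit('fence near',(abs(Z-70)<4)&(X>75)&(X<110),0,np.argmin,-80,180)
fit('fence far',(abs(Z-70)<4)&(X>75)&(X<110),0,np.argmax,-80,180)
fit('stop',(abs(Z-68)<4)&(Y<-165)&(Y>-185)&(X>-90)&(X<80),1,np.argmax,-80,80)
m=(abs(Z-68)<3)&(Y<-168)&(Y>-190)&(X>-100)&(X<100); print('stop top',X[m].min(),X[m].max(),m.sum())
hsv=cv2.cvtColor(c['img'],cv2.COLOR_RGB2HSV)
r=(cv2.inRange(hsv,(0,190,80),(6,255,255))|cv2.inRange(hsv,(174,190,80),(180,255,255)))>0
r&=(Z>80)&(Z<130); print('handle',r.sum(),Q[r].min(0),Q[r].max(0),np.median(Q[r],0))
t=(Z>85)&(Z<100)&(Y>120)&(Y<230)&(X<0)&(X>-160);print('tape',np.percentile(Q[t],[2,98],axis=0))
```

```text
near 93 slope 0.0158 at0 -137.4 res 0.37
far 185 slope 0.0152 at0 125.67 res 0.24
left 106 slope -0.0137 at0 213.38 res 0.35
fence near 195 slope 0.0152 at0 86.68 res 0.15
fence far 197 slope 0.0155 at0 101.7 res 0.2
stop 112 slope -0.0165 at0 -174.47 res 0.21
stop top -97.97334417085807 75.97223124109699 565
handle 1 [143.90233368 264.15561154 105.32034984] [143.90233368 264.15561154 105.32034984] [143.90233368 264.15561154 105.32034984]
tape [[-125.97378013  167.5950434    85.69374781]
 [ -72.08505786  195.46600412   96.25709921]]
```

```bash
python3 - <<'E'
from h import *
o=W([1.5,-1.2,0]); 
s=open('h.py').read().replace("YAW=np.radians(47.8); O=np.array([557.,85.,0])","YAW=np.radians(47.8)-0.0153; O=np.array([%.2f,%.2f,0])"%(o[0],o[1])); open('h.py','w').write(s)
E
python3 - <<'E'
from h import *
print(O,YAW)
for f in ['w1','top0','scene0']:
    c=dict(np.load('/tmp/%s.png.npz'%f)); Q=(pts(c)-O)@Rc();X,Y,Z=Q[...,0],Q[...,1],Q[...,2]
    if f=='w1':
        m=(abs(Z-69)<3)&(Y<-165)&(Y>-190)&(X>-100)&(X<80);
        print('stop face y',np.median([Y[i][m[i]].max() for i in range(400) if m[i].sum()>1]))
        m=(abs(Z-70)<4)&(X>75)&(X<110)&(abs(Y)<80); print('fence',np.median([X[:,i][m[:,i]].min() for i in range(640) if m[:,i].sum()>1]))
    I=c['img'].astype(int); r=(I[...,0]>90)&(I[...,1]<60)&(I[...,2]<60)&(X<-150)&(X>-240)&(Y<-120)&(Y>-320)
    q=Q[r]; print(f,r.sum(),np.percentile(q,[2,50,98],axis=0).round(1).tolist())
    hsv=cv2.cvtColor(c['img'],cv2.COLOR_RGB2HSV)
    b=((cv2.inRange(hsv,(100,120,60),(125,255,255))>0)).astype(np.uint8)
    k=max(cv2.findContours(b,0,cv2.CHAIN_APPROX_NONE)[0],key=cv2.contourArea)[:,0]
    print('board',cv2.minAreaRect(C(toplane(c,k,65))[:,:2].astype(np.float32)))
j0=robot.read_state()['joints']
from scipy.spatial.transform import Rotation as Ro
for tilt in (0.2,0.35,0.5,0.7):
  for flip in (0,1):
    for hz in (60,250):
      z=np.array([np.cos(tilt),0,-np.sin(tilt)]); y=np.array([0,1,0])*(1-2*flip); x=np.cross(y,z)
      R=Rc()@np.c_[x,y,z]; e=Ro.from_matrix(R).as_euler('xyz')
      xx=-195 if hz==60 else -130
      for dx in(-60,0): print(tilt,flip,hz,dx,robot.inverse_kinematics(list(W([xx+dx,-235,hz])),list(e)) is not None)
E
```

```text
[558.9   85.31   0.  ] 0.8189673824532895
stop face y -173.4941662809324
fence 85.12956013256944
w1 251 [[-185.4, -268.5, 98.0], [-182.4, -231.3, 104.0], [-180.7, -171.8, 109.3]]
board ((-28.809520721435547, 28.067825317382812), (178.30764770507812, 168.68841552734375), 88.92061614990234)
top0 364 [[-208.4, -266.2, -2.6], [-194.8, -217.7, 109.7], [-175.5, -169.6, 115.9]]
board ((-29.862503051757812, 30.05197525024414), (176.52784729003906, 165.99122619628906), 89.02592468261719)
scene0 197 [[-202.0, -274.6, 96.2], [-187.8, -226.6, 109.7], [-180.0, -173.0, 116.2]]
board ((-27.65951156616211, 26.178810119628906), (179.46878051757812, 168.7317657470703), 89.10331726074219)
0.2 0 60 -60 True
0.2 0 60 0 True
0.2 0 250 -60 True
0.2 0 250 0 True
0.2 1 60 -60 True
0.2 1 60 0 True
0.2 1 250 -60 True
0.2 1 250 0 True
0.35 0 60 -60 True
0.35 0 60 0 True
0.35 0 250 -60 True
0.35 0 250 0 True
0.35 1 60 -60 True
0.35 1 60 0 True
0.35 1 250 -60 True
0.35 1 250 0 True
0.5 0 60 -60 True
0.5 0 60 0 True
0.5 0 250 -60 True
0.5 0 250 0 True
0.5 1 60 -60 True
0.5 1 60 0 True
0.5 1 250 -60 True
0.5 1 250 0 True
0.7 0 60 -60 True
0.7 0 60 0 True
0.7 0 250 -60 True
0.7 0 250 0 False
0.7 1 60 -60 True
0.7 1 60 0 True
0.7 1 250 -60 True
0.7 1 250 0 True
```

```bash
cat >> h.py <<'E'
from scipy.spatial.transform import Rotation as Ro
T=0.4; n_=np.array([np.sin(T),0,np.cos(T)]); d_=np.array([np.cos(T),0,-np.sin(T)])
def H(th):
    c,s=np.cos(th),np.sin(th); return np.array([145-340*c+22*s,-232,78+340*s+22*c])
def lt(th,gap,L=30): return W(H(th)-n_*(25+gap)+d_*L)
def eul(flip):
    y=np.array([0,1,0])*(1-2*flip); return list(Ro.from_matrix(Rc()@np.c_[np.cross(y,d_),y,d_]).as_euler('xyz'))
E
python3 - <<'E'
from h import *
for f in (0,1):
    print(f,eul(f))
    for p in [lt(0,14)-Rc()@d_*110+[0,0,110],lt(0,14)-Rc()@d_*110,lt(0,14),lt(.25,0),lt(.5,0),lt(.75,0)]:
        j=robot.inverse_kinematics(list(p),eul(f)); print(p.round(0), None if j is None else np.round(j,2))
E
```

```text
0 [np.float64(-3.141592653589793), np.float64(1.1707963267948966), np.float64(-2.322625271136504)]
[ 534. -280.  205.] [ 1.33  0.69 -0.61  1.87 -0.96  1.06 -2.42]
[ 534. -280.   95.] [ 1.33  0.88 -0.61  1.88 -0.93  0.93 -2.28]
[ 604. -206.   52.] [ 1.29  1.03 -0.8   1.9  -0.92  0.66 -2.29]
[ 618. -191.  149.] [ 1.25  0.84 -0.8   1.91 -1.    0.74 -2.39]
[ 643. -164.  226.] [ 1.3   0.79 -0.98  1.88 -0.88  0.68 -2.63]
[ 680. -125.  291.] None
1 [np.float64(3.141592653589793), np.float64(-1.1707963267948964), np.float64(0.8189673824532895)]
[ 534. -280.  205.] [ 1.33  0.69 -0.61  1.87 -0.96  1.06  0.72]
[ 534. -280.   95.] [ 1.45  0.95 -0.79  1.88 -0.77  0.83  0.74]
[ 604. -206.   52.] [ 1.29  1.03 -0.8   1.9  -0.93  0.66  0.85]
[ 618. -191.  149.] [ 1.22  0.82 -0.76  1.91 -1.03  0.76  0.77]
[ 643. -164.  226.] [ 1.3   0.79 -0.98  1.88 -0.88  0.68  0.51]
[ 680. -125.  291.] [ 1.21  0.68 -0.98  1.82 -0.94  0.7   0.41]
```

Run:
```python
from h import *
np.set_printoptions(suppress=True)
for psi in (-45,-20,0,15,25,35,47):
  for t in (0.2,0.4,0.6):
   for f in (0,1):
    ps=np.radians(psi); z=np.array([np.cos(t)*np.cos(ps),np.cos(t)*np.sin(ps),-np.sin(t)]); y=np.array([-np.sin(ps),np.cos(ps),0])*(1-2*f)
    e=list(Ro.from_matrix(np.c_[np.cross(y,z),y,z]).as_euler('xyz'))
    out=[]
    for p in (W(H(0))-[0,0,38]-100*z,W(H(0))-[0,0,38]+20*z,W(H(.7))-[0,0,25]+20*z):
        j=robot.inverse_kinematics(list(p),e); out.append(None if j is None else np.round(j,2).tolist())
    print(psi,t,f,*out)
```

```text
-45 0.2 0 None [-0.15, 0.9, 0.11, 2.33, 2.3, 1.37, -1.7] [-0.85, 0.55, 0.85, 2.22, 2.03, 0.75, -1.32]
-45 0.2 1 None [-0.18, 0.91, 0.14, 2.33, 2.3, 1.35, 1.42] [-1.01, 0.69, 1.1, 2.23, 2.11, 0.58, 1.65]
-45 0.4 0 None [-0.24, 0.78, 0.25, 2.34, 2.34, 1.02, -1.68] [-0.81, 0.42, 0.81, 2.17, 1.79, 0.58, -0.97]
-45 0.4 1 None [0.01, 0.76, -0.05, 2.32, 2.3, 1.16, 1.64] [-1.0, 0.55, 1.1, 2.17, 1.85, 0.4, 2.04]
-45 0.6 0 [0.5, 0.57, -0.81, 2.4, 1.94, 1.18, -1.05] [0.03, 0.65, -0.01, 2.29, 2.25, 0.84, -1.37] [-0.72, 0.33, 0.73, 2.08, 1.36, 0.48, -0.47]
-45 0.6 1 [-0.29, 0.44, 0.14, 2.45, 2.02, 0.79, 1.83] [-0.1, 0.65, 0.14, 2.3, 2.29, 0.77, 1.68] [-0.08, 0.28, -0.05, 2.05, 1.48, 0.73, 2.64]
-20 0.2 0 None [1.0, 1.19, -0.89, 2.38, 3.15, 1.52, -0.74] [-0.47, 0.39, 0.6, 2.36, 2.88, 0.87, -1.67]
-20 0.2 1 None [-0.22, 1.04, 0.52, 2.44, 2.98, 1.54, 1.08] [0.55, 0.41, -0.62, 2.3, 2.65, 1.0, 2.02]
-20 0.4 0 None [0.81, 0.89, -0.68, 2.38, 2.93, 1.23, -1.03] [-0.4, 0.27, 0.51, 2.28, 2.78, 0.53, -1.48]
-20 0.4 1 None [0.91, 0.95, -0.81, 2.38, 2.91, 1.25, 2.24] [0.08, 0.25, -0.05, 2.25, 2.59, 0.59, 1.93
[... 3032 characters left out ...]
7, 1.86, -0.96, 0.63, -2.57]
47 0.2 1 [1.54, 1.14, -0.87, 1.84, -0.75, 0.89, 0.81] [1.42, 1.26, -0.99, 1.87, -0.77, 0.64, 0.82] [1.35, 0.91, -1.17, 1.86, -0.96, 0.63, 0.57]
47 0.4 0 [1.34, 0.87, -0.61, 1.88, -0.93, 0.94, -2.29] [1.28, 1.03, -0.8, 1.9, -0.93, 0.65, -2.29] [1.17, 0.65, -0.88, 1.84, -1.02, 0.76, -2.65]
47 0.4 1 [1.46, 0.94, -0.8, 1.87, -0.76, 0.84, 0.72] [1.27, 1.03, -0.8, 1.9, -0.94, 0.66, 0.86] [1.23, 0.7, -0.98, 1.83, -0.93, 0.7, 0.43]
47 0.6 0 [1.14, 0.69, -0.43, 1.9, -0.95, 0.93, -2.38] [1.1, 0.85, -0.61, 1.91, -0.97, 0.65, -2.36] None
47 0.6 1 [1.23, 0.71, -0.54, 1.89, -0.87, 0.87, 0.7] [1.17, 0.89, -0.71, 1.91, -0.86, 0.59, 0.7] [0.95, 0.5, -0.61, 1.8, -0.94, 0.82, 0.33]
```

Run:
```python
from h import *
np.set_printoptions(suppress=True)
for psi in (47,60,75):
  for t in (0.3,0.5):
   for f in (0,1):
    ps=np.radians(psi); z=np.array([np.cos(t)*np.cos(ps),np.cos(t)*np.sin(ps),-np.sin(t)]); y=np.array([-np.sin(ps),np.cos(ps),0])*(1-2*f)
    e=list(Ro.from_matrix(np.c_[np.cross(y,z),y,z]).as_euler('xyz'))
    out=[]
    for p in (W(H(0))-[0,0,-120]-100*z,W(H(0))-[0,0,38]-100*z,W(H(0))-[0,0,38]+20*z,W(H(.35))-[0,0,25]+20*z,W(H(.75))-[0,0,25]+20*z):
        j=robot.inverse_kinematics(list(p),e); out.append(None if j is None else np.round(j,2).tolist())
    print(psi,t,f,*out)
for p in ([480,-250,350],[480,-250,250],[560,-100,385],[450,-150,385]):
  for yw in (47,0,-47): j=robot.inverse_kinematics(p,[np.pi,0,np.radians(yw)]); print(p,yw,None if j is None else np.round(j,2))
```

```text
47 0.3 0 [1.36, 0.67, -0.62, 1.85, -1.02, 1.16, -2.41] [1.36, 0.94, -0.62, 1.87, -0.97, 0.99, -2.21] [1.3, 1.08, -0.8, 1.89, -0.99, 0.71, -2.2] [1.35, 0.93, -0.98, 1.9, -0.92, 0.69, -2.46] [1.26, 0.76, -1.05, 1.84, -1.0, 0.69, -2.63]
47 0.3 1 [1.36, 0.67, -0.62, 1.85, -1.02, 1.16, 0.73] [1.5, 1.04, -0.83, 1.86, -0.76, 0.86, 0.77] [1.34, 1.12, -0.87, 1.89, -0.9, 0.66, 0.88] [1.35, 0.92, -0.98, 1.9, -0.93, 0.7, 0.69] [1.32, 0.83, -1.17, 1.84, -0.86, 0.61, 0.41]
47 0.5 0 [1.18, 0.51, -0.43, 1.83, -0.98, 1.16, -2.53] [1.18, 0.75, -0.43, 1.9, -1.01, 0.98, -2.28] [1.25, 0.97, -0.8, 1.9, -0.85, 0.6, -2.4] [1.21, 0.73, -0.8, 1.89, -0.92, 0.73, -2.57] None
47 0.5 1 [1.09, 0.49, -0.3, 1.84, -1.03, 1.21, 0.65] [1.39, 0.84, -0.73, 1.88, -0.78, 0.83, 0.68] [1.2, 0.93, -0.71, 1.91, -0.96, 0.65, 0.82] [1.16, 0.7, -0.72, 1.89, -0.98, 0.76, 0.62] [1.08, 0.57, -0.8, 1.8, -0.95, 0.77, 0.36]
60 0.3 0 [1.04, 0.7, -0.24, 1.66, -1.02, 1.5, -2.37] [1.04, 0.92, -0.24, 1.67, -0.99, 1.37, -2.17] [1.01, 0.98, -0.43, 1.75, -1.03, 1.12, -2.16] [1.09, 0.82, -0.62, 1.76, -0.97, 1.1, -2.39] [1.09, 0.73, -0.8, 1.7, -
[... 1706 characters left out ...]
0, -250, 350] 0 [-0.37  0.21  0.94  1.72 -0.18  1.3  -0.97]
[480, -250, 350] -47 [-0.42  0.22  1.    1.72 -0.19  1.3  -1.77]
[480, -250, 250] 47 [-0.25  0.29  0.81  1.86 -0.23  1.09 -0.1 ]
[480, -250, 250] 0 [-0.33  0.31  0.92  1.87 -0.28  1.1  -0.87]
[480, -250, 250] -47 [-0.37  0.33  0.98  1.87 -0.31  1.1  -1.66]
[560, -100, 385] 47 [-0.46  0.22  0.69  1.6  -0.14  1.38 -0.5 ]
[560, -100, 385] 0 [-0.54  0.23  0.8   1.6  -0.17  1.38 -1.29]
[560, -100, 385] -47 [-0.62  0.26  0.92  1.6  -0.21  1.39 -2.07]
[450, -150, 385] 47 [-0.5  -0.    0.74  1.79  0.    1.35 -0.5 ]
[450, -150, 385] 0 [-0.59 -0.01  0.84  1.79  0.    1.35 -1.33]
[450, -150, 385] -47 [-0.64 -0.01  0.89  1.79  0.01  1.35 -2.15]
```

```bash
cat >> h.py <<'E'
PS=np.radians(60)
zt=np.array([np.cos(T)*np.cos(PS),np.cos(T)*np.sin(PS),-np.sin(T)]); nt=np.array([np.sin(T)*np.cos(PS),np.sin(T)*np.sin(PS),np.cos(T)])
def lp(th,gap,L=27): return W(H(th)+[0,2,0])-nt*(25+gap)+zt*L
yt=-np.array([-np.sin(PS),np.cos(PS),0]); EL=list(Ro.from_matrix(np.c_[np.cross(yt,zt),yt,zt]).as_euler('xyz'))
E
python3 - <<'E'
from h import *
robot.gripper_close(20)
robot.goto([480,-250,350],[np.pi,0,YAW])
pre=lp(0,14)-zt*110
robot.goto(list(pre+[0,0,130]),EL)
s=robot.read_state(); print(s['time'],s['tool_pos'],pre,s['joints'].round(2),s['width'])
cam('scene','s2.png')
for p in (pre,lp(0,14),lp(.25,0),lp(.5,0),lp(.74,0)): print(robot.inverse_kinematics(list(p),EL))
E
```

```text
5.7583 [ 548.98248578 -291.96770933  227.15241543] [ 547.90344506 -293.56899618   96.40034365] [ 0.89  0.66 -0.05  1.68 -1.04  1.49  0.82] 0.004039024519331417
[ 0.91332578  0.84855136 -0.07685532  1.70526381 -1.03778766  1.37488248
  0.98773352]
[ 0.94157541  0.91315789 -0.32572057  1.7704053  -1.03828213  1.11088849
  0.97530165]
[ 0.93731007  0.76461935 -0.36775108  1.77849641 -1.03869302  1.14871796
  0.83237456]
[ 0.93208068  0.66751311 -0.44104093  1.75067589 -1.03397773  1.14934846
  0.68535627]
[ 0.92710506  0.61599377 -0.55227286  1.69762338 -1.01203298  1.10604977
  0.53054541]
```

View pics/s2.png

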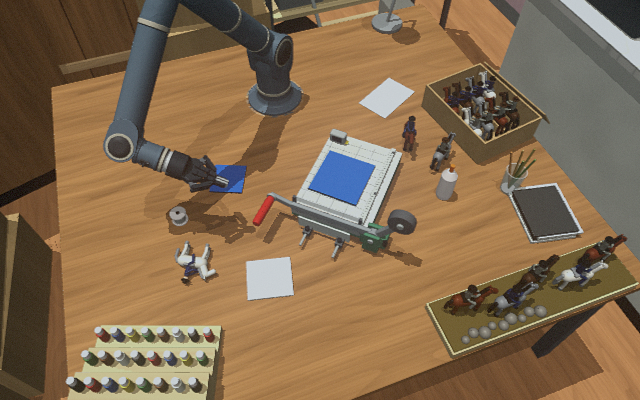

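Run:
```python
from h import *
robot.move_joints([1.15,.72,-.42,1.67,-.84,1.32,.75])
s=robot.read_state(); print(s['time'],s['tool_pos'])
pre=lp(0,14)-zt*110
robot.goto(list(pre+[0,0,60]),EL)
s=robot.read_state(); print(s['time'],s['tool_pos'],s['joints'].round(3))
robot.line_to(list(pre),speed=150)
for p in (pre,lp(0,14),lp(.25,0),lp(.5,0),lp(.74,0)): print(robot.inverse_kinematics(list(p),EL).round(3))
```

```text
6.25 [ 542.9166777  -298.36048641  208.39988324]
6.575 [ 547.88295639 -292.03619198  155.78283313] [ 1.138  0.802 -0.412  1.689 -0.86   1.274  0.781]
[ 1.134  0.89  -0.404  1.69  -0.851  1.218  0.851]
[ 1.038  0.944 -0.466  1.764 -0.94   1.033  0.908]
[ 1.02   0.791 -0.49   1.773 -0.967  1.089  0.783]
[ 0.98   0.683 -0.513  1.748 -0.996  1.117  0.66 ]
[ 0.917  0.612 -0.536  1.698 -1.021  1.113  0.536]
```

Run:
```python
from h import *
f0=robot.read_state()['wrist_force']
print('hit',robot.line_to(list(lp(0,14)),speed=120,guard=4))
s=robot.read_state();print(s['time'],s['tool_pos'],lp(0,14),s['wrist_force']-f0)
cam('wrist','w3.png');cam('scene','s3.png')
print('hit',robot.line_to(list(lp(0,-2)),speed=40,guard=1.5))
s=robot.read_state();print(s['time'],s['tool_pos'],lp(0,0),s['wrist_force']-f0)
a=cv2.imread('pics/s3.png')[120:270,200:430]; cv2.imwrite('pics/s3z.png',cv2.resize(a,(800,522),interpolation=cv2.INTER_CUBIC))
```

```text
hit False
8.1917 [ 598.49625321 -207.05978184   53.49281523] [ 598.56179973 -205.82615206   53.56432599] [-0.06191644  0.37806271  0.36786664]
hit True
8.6833 [ 601.23692185 -201.31060737   66.5599029 ] [ 601.28772812 -201.10470558   66.45917991] [ 0.48766556 -0.47353487 -1.85197267]
```

View pics/s3z.png

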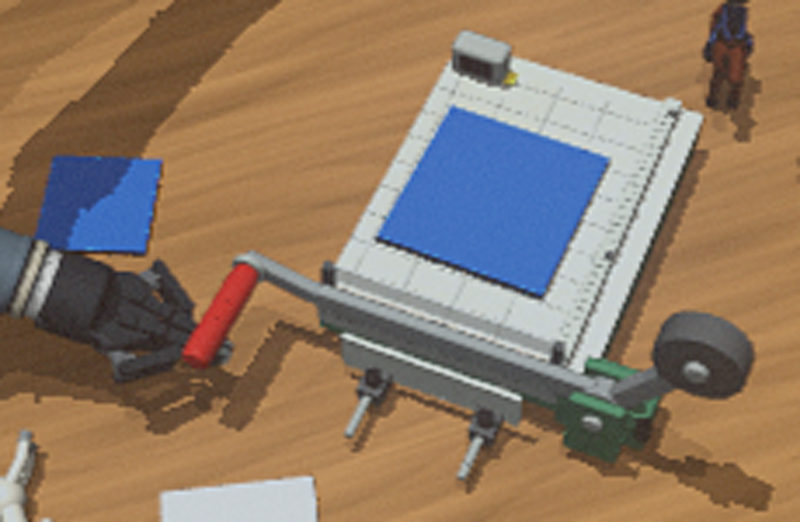

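View pics/w3.png

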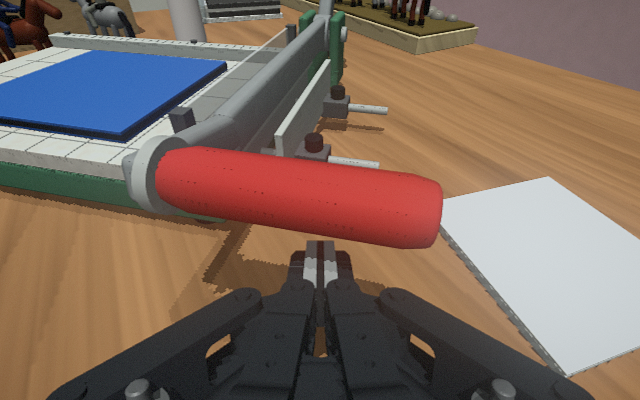

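Run:
```python
from h import *
for th in (.2,.4,.58,.72):
    robot.line_to(list(lp(th,0)),speed=100)
    s=robot.read_state();print(th,s['time'],s['tool_pos'].round(0),lp(th,0).round(0),s['wrist_force'].round(1),s['joints'][4].round(3))
robot.sleep(1.0)
cam('scene','s4.png');cam('wrist','w4.png')
s=robot.read_state();print(s['time'],s['wrist_force'].round(1))
a=cv2.imread('pics/s4.png')[80:290,200:430]; cv2.imwrite('pics/s4z.png',cv2.resize(a,(640,584),interpolation=cv2.INTER_CUBIC))
```

```text
0.2 9.525 [ 609. -193.  134.] [ 609. -193.  134.] [-0.2 -0.4 -1.4] -0.954
0.4 10.3583 [ 625. -175.  197.] [ 625. -175.  197.] [ 0.1 -0.  -1.6] -0.968
0.58 11.1167 [ 647. -151.  249.] [ 647. -152.  249.] [-0.9  0.1  0.2] -0.981
0.72 11.7417 [ 669. -128.  285.] [ 669. -129.  285.] [ 0.6 -0.3  0.6] -0.989
12.8417 [ 0.  -0.2  0.9]
```

View pics/s4z.png

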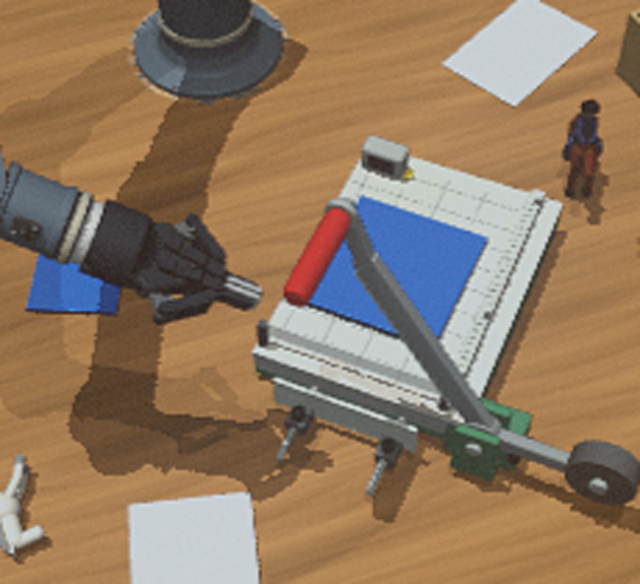

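View pics/w4.png

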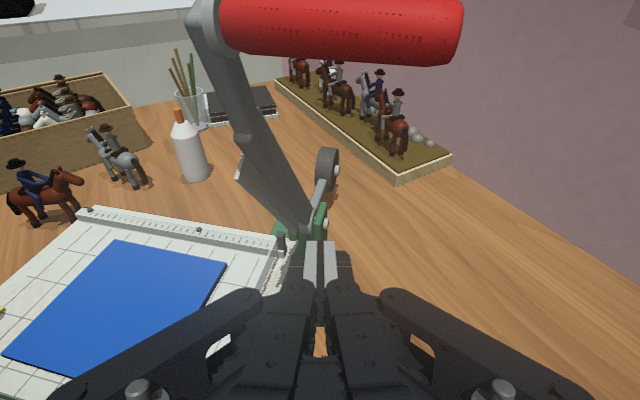

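Run:
```python
from h import *
p=robot.read_state()['tool_pos']
robot.line_to(list(p-zt*120-np.array([0,0,20])),speed=200)
robot.let_go()
robot.goto([470,-120,300],[np.pi,0,YAW])
s=robot.read_state();print(s['time'],s['joints'].round(2))
robot.goto(list(W([-143,28,130])),[np.pi,0,YAW])
s=robot.read_state();print(s['time'],s['joints'].round(2),C(s['tool_pos']).round(1),s['width'])
c=cam('wrist','w5.png')
for p in ([-143,28,46],[-90,28,46],[-30,140,46],[-30,0,46]):
  for yw in (YAW,YAW-np.pi/2,YAW+np.pi/2):
    j=robot.inverse_kinematics(list(W(p)),[np.pi,0,yw]);print(p,round(yw,2),None if j is None else np.round(j,2))
```

```text
15.4583 [ 0.82  0.16 -0.72  1.84  0.11  1.18 -0.7 ]
16.3083 [ 0.56  0.31 -0.76  2.14  0.3   0.8  -1.14] [[-142.8   26.4  130.4]] 1.0001488975711175
[-143, 28, 46] 0.82 [ 0.45  0.45 -0.66  2.21  0.48  0.62 -1.31]
[-143, 28, 46] -0.75 [ 0.19  0.39 -0.34  2.22  0.24  0.56 -2.66]
[-143, 28, 46] 2.39 [ 0.68  0.57 -0.98  2.2   0.73  0.74  0.03]
[-90, 28, 46] 0.82 [ 0.36  0.51 -0.66  2.12  0.5   0.67 -1.39]
[-90, 28, 46] -0.75 [-0.44  0.43  0.33  2.17 -0.25  0.58 -2.24]
[-90, 28, 46] 2.39 [ 0.58  0.63 -0.97  2.11  0.75  0.79 -0.04]
[-30, 140, 46] 0.82 [ 0.12  0.49 -0.69  2.15  0.52  0.66 -1.68]
[-30, 140, 46] -0.75 [-0.71  0.41  0.33  2.2  -0.25  0.56 -2.51]
[-30, 140, 46] 2.39 [ 0.32  0.6  -0.97  2.14  0.74  0.77 -0.31]
[-30, 0, 46] 0.82 [ 0.31  0.59 -0.67  1.98  0.53  0.75 -1.42]
[-30, 0, 46] -0.75 [-0.45  0.51  0.33  2.02 -0.27  0.65 -2.27]
[-30, 0, 46] 2.39 [ 0.51  0.71 -0.96  1.97  0.77  0.88 -0.05]
```

View pics/w5.png

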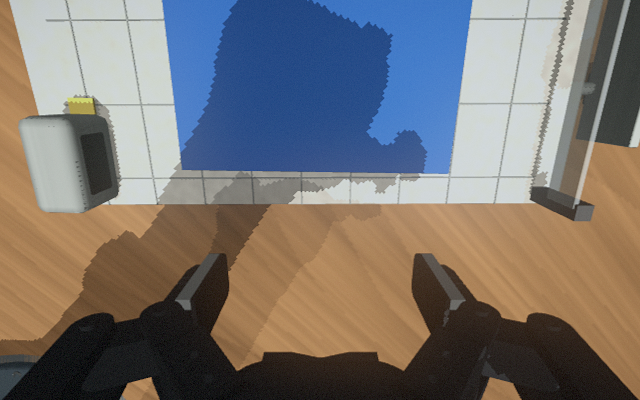

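Run:
```python
from h import *
print(robot.line_to(list(W([-143,28,46])),speed=150,guard=5))
s=robot.read_state();print(s['time'],C(s['tool_pos']).round(1),s['wrist_force'].round(1))
print(robot.line_to(list(W([-118,28,46])),speed=80,guard=4)); f0=robot.read_state()['wrist_force']
print(robot.line_to(list(W([-86,28,46])),speed=40,guard=4))
s=robot.read_state();print(s['time'],C(s['tool_pos']).round(1),Rc().T@(s['wrist_force']-f0))
c=cam('wrist','w6.png');cam('top','t6.png')
```

```text
False
17.0667 [[-142.4   27.3   46.7]] [0.9 0.6 1.2]
False
True
18.1167 [[-96.3  28.1  45.5]] [1.14022662 0.37640522 0.81641488]
```

View pics/w6.png

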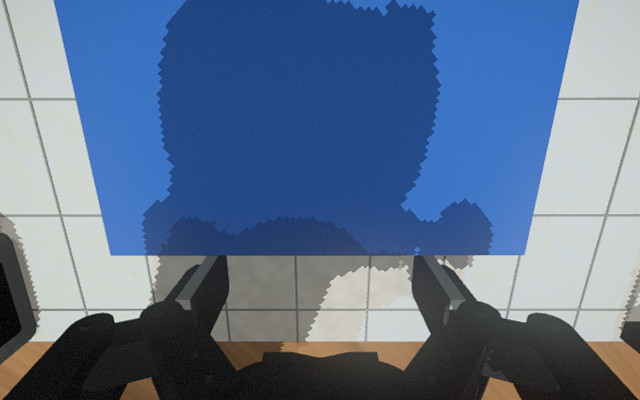

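Run:
```python
from h import *
robot.line_to(list(W([-112,28,46])),speed=150)
robot.line_to(list(W([-112,28,130])),speed=250)
E2=[np.pi,0,YAW+np.pi/2]
robot.goto(list(W([0,143,120])),E2)
s=robot.read_state();print(s['time'],C(s['tool_pos']).round(1),s['joints'].round(2))
c=cam('wrist','w7.png')
hsv=cv2.cvtColor(c['img'],cv2.COLOR_RGB2HSV)
cam('top','t7.png')
```

```text
19.8833 [[ -0.9 142.7 119. ]] [ 0.38  0.55 -1.09  2.04  0.61  0.93 -0.23]
```

View pics/w7.png

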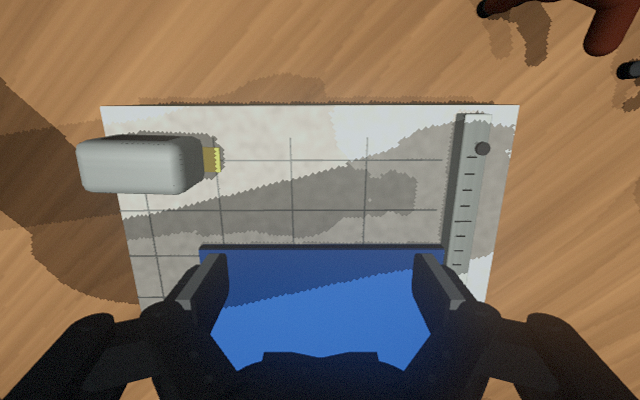

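View pics/t7.png

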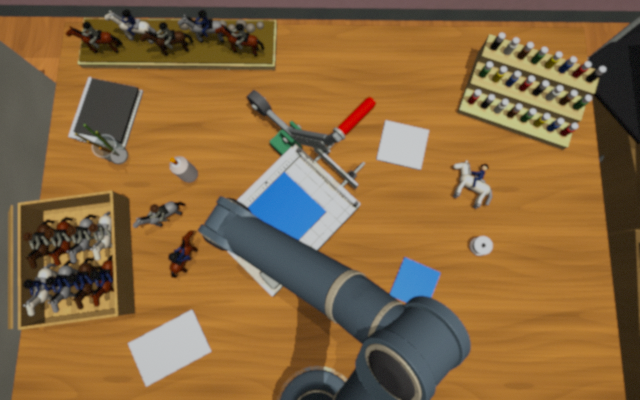

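```bash
python3 - <<'E'
from h import *
c=dict(np.load('/tmp/w7.png.npz')); print(C(toplane(c,[[200,247],[300,247],[445,247]],65)).round(1))
print(C(toplane(c,[[222,190],[75,195],[200,135]],95)).round(1))
E
python3 - <<'E'
from h import *
print(robot.line_to(list(W([0,143,46])),speed=150,guard=5))
f0=robot.read_state()['wrist_force']
print(robot.line_to(list(W([0,124,46])),speed=80,guard=5))
print(robot.line_to(list(W([0,30,46])),speed=70,guard=5))
s=robot.read_state();print(s['time'],C(s['tool_pos']).round(1),Rc().T@(s['wrist_force']-f0))
E
```

```text
[[-83.7 121.6  65. ]
 [-15.  121.5  65. ]
 [ 84.4 121.3  65. ]]
[[ -54.9  170.9   95. ]
 [-136.4  168.2   95. ]
 [ -63.5  200.7   95. ]]
False
False
False
22.5 [[ 0.  30.3 46.1]] [ 0.47122861 -0.15251588 -0.03276963]
```

Run:
```python
from h import *
f0=robot.read_state()['wrist_force']
print(robot.line_to(list(W([0,9,46])),speed=25,guard=4))
s=robot.read_state();print(s['time'],C(s['tool_pos']).round(1),Rc().T@(s['wrist_force']-f0))
c=cam('wrist','w8.png');cam('scene','s8.png');
a=cv2.imread('pics/s8.png')[80:290,200:430]; cv2.imwrite('pics/s8z.png',cv2.resize(a,(640,584),interpolation=cv2.INTER_CUBIC))
```

```text
True
23.0833 [[-0.3 17.2 45.6]] [0.8715603  0.92937985 0.31146811]
```

View pics/w8.png

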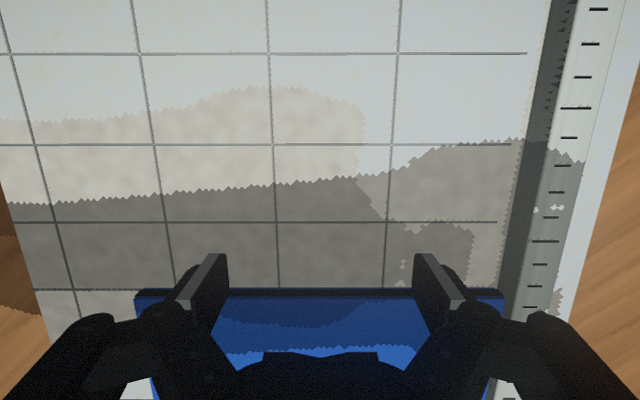

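View pics/s8z.png

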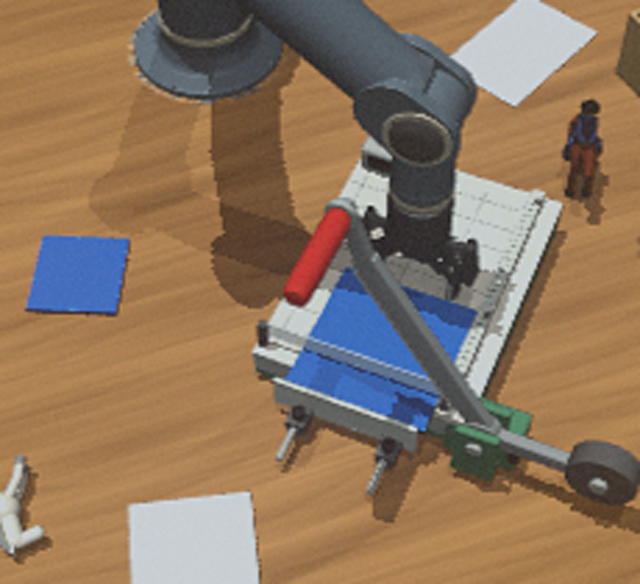

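Run:
```python
from h import *
robot.line_to(list(W([0,45,46])),speed=150)
robot.line_to(list(W([0,45,125])),speed=250)
robot.goto(list(W([-118,-48,125])),[np.pi,0,YAW])
c=cam('wrist','w9.png')
print(robot.line_to(list(W([-118,-48,46])),speed=150,guard=5))
f0=robot.read_state()['wrist_force']
print(robot.line_to(list(W([-86,-48,46])),speed=30,guard=4))
s=robot.read_state();print(s['time'],C(s['tool_pos']).round(1),Rc().T@(s['wrist_force']-f0))
robot.line_to(list(W([-118,-48,46])),speed=150)
robot.line_to(list(W([-118,-48,125])),speed=250)
robot.goto(list(W([0,45,125])),[np.pi,0,YAW+np.pi/2])
print(robot.line_to(list(W([0,45,46])),speed=150,guard=5))
f0=robot.read_state()['wrist_force']
print(robot.line_to(list(W([0,8,46])),speed=30,guard=4))
s=robot.read_state();print(s['time'],C(s['tool_pos']).round(1),Rc().T@(s['wrist_force']-f0))
robot.line_to(list(W([0,45,46])),speed=150)
robot.line_to(list(W([0,45,125])),speed=250)
robot.goto(list(W([-40,60,385])),[np.pi,0,YAW])
cam('wrist','w10.png');cam('top','t10.png');cam('scene','s10.png')
print(robot.read_state()['time'])
a=cv2.imread('pics/w10.png'); cv2.imwrite('pics/w10z.png',cv2.resize(a[10:230,240:530],(790,600),interpolation=cv2.INTER_CUBIC))
a=cv2.imread('pics/s10.png')[80:290,200:430]; cv2.imwrite('pics/s10z.png',cv2.resize(a,(640,584),interpolation=cv2.INTER_CUBIC))
```

```text
False
True
26.45 [[-96.3 -47.7  45.6]] [ 0.54580728 -0.4169835  -0.04603841]
False
True
29.775 [[-0.4 17.2 45.5]] [-0.29828231  1.26006921 -0.03524812]
31.7583
```

View pics/w10z.png

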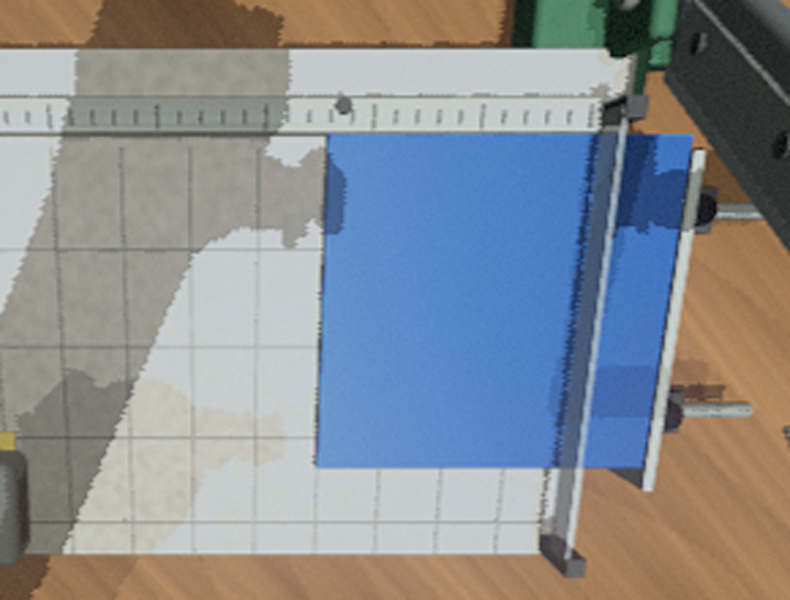

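View pics/s10z.png

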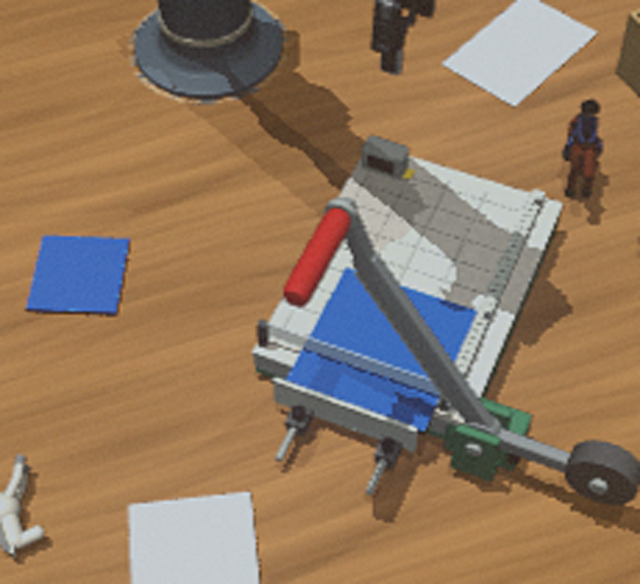

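View pics/w9.png

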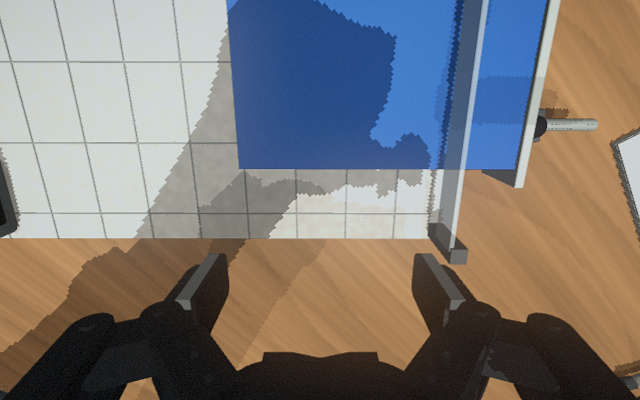

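Run:
```python
from h import *
c=dict(np.load('/tmp/w10.png.npz')); hsv=cv2.cvtColor(c['img'],cv2.COLOR_RGB2HSV)
z=790/290; q=np.array([[328,135],[691,136],[643,468],[317,466]])/z+[240,10]
print('corners',C(toplane(c,q,65))[:,:2].round(1).tolist())
q=np.array([[693,155],[645,488]])/z+[240,10]; print('stop',C(toplane(c,q,68))[:,:2].round(1).tolist())
q=np.array([[100,134],[580,134]])/z+[240,10]; print('fence',C(toplane(c,q,55))[:,:2].round(1).tolist())
a=cv2.imread('pics/top0.png');b=cv2.imread('pics/t10.png'); cv2.imwrite('pics/d.png',cv2.absdiff(a,b))
```

```text
corners [[83.5, 5.8], [83.0, -173.2], [-86.2, -174.6], [-85.1, 5.5]]
stop [[74.0, -174.1], [-96.8, -175.8]]
fence [[85.1, 119.6], [85.0, -122.2]]
```

View pics/d.png

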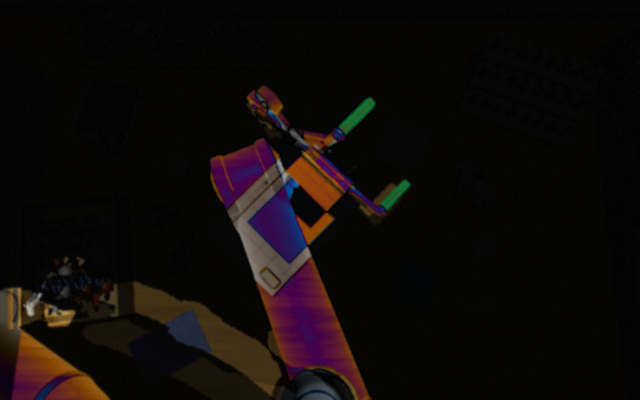

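Run:
```python
from h import *
robot.finish_job(); print(robot.read_state()['time'])
```

```text
the job is handed in; nothing more can be done
the job is handed in; nothing more can be done
```

The job is handed in: the blade arm is up and staying up by itself, and the blue foamboard sits against both the fence and the side stop. It took about 32 s of the 64 s allowed.

- **Blade arm:** I lifted it from beneath the red handle with shut fingers, at about 1–2 N. Past the balance point the counterweight carried it clear of the fingers. The later pictures show it still raised.
- **Board:** I pushed it to the fence with two open fingers, then along the fence under the raised blade to the side stop. I then repeated a light push in each direction. Both repeats stopped where the first pushes had: finger position −96.3 mm at the fence and 17.2 mm at the stop. Each push ended on a 4 N force limit, well below the 45 N at which the stop slips.
- **Flushness in the last picture:** the board's edges are within about 1–2 mm of both faces. The far edge reads 83–83.5 mm against the fence at 85 mm. The right edge reads −173 to −174.6 mm against the stop at −174 to −176 mm. These differences are about the camera's 2 mm calibration error.
- **Everything else:** comparing the first and last top views shows no change in the figures, glue bottle and wire spool. The shut and open arm positions and the board are the expected differences. The robot covered the tape measure in the last top view, so I checked that in the scene camera, where it looks unmoved.

No check failed. The side stop's own setting was checked only by the camera and the finger position.

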